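Tighten the burr screw of a coffee grinder with a hex key

TASK

The burr of the coffee grinder has worked loose. Lift the loose lid off by its knob and set it down flat on the worktop clear of the grinder (put it down, do not drop it), then take the yellow hex key from its wooden stand, find the hex socket at the bottom of the open hopper with it, and tighten the screw clockwise in quarter turns, letting go of the key and taking a fresh hold between turns, nearly half a turn in all until it comes up against its stop. Leave the key standing in the socket, and do not disturb the mug, the tin or the onion.

Things in the scene. Friction and masses are not known exactly. Their poses are not given: they have to be found in the camera images.
- grinder: coffee grinder, fixed to the worktop: black rounded-square base 128x128 mm and 44 mm high, on it a red round hopper, open at the top under the loose lid, outer diameter 106 mm at the rim, inner 96 mm, rim 118 mm above the worktop. Origin on the worktop under its centre, z up; a grey drawer front on its -x face.
- socket (a point): centre of the mouth of the hex socket, 86 mm above the worktop on the grinder's axis, 32 mm below the hopper's rim, at the top of a round steel collar (51 mm across). The socket is hexagonal, 17.6 mm across flats, with a chamfer 3.5 mm wide round the mouth, its flat bottom 34 mm below this point. z up; the frame turns with the screw, and its x axis points at the middle of one flat (flats every 60 degrees).
- burr_screw (a joint): the screw's turn in rad: grows clockwise seen from above; starts somewhere between 0 and 0.5, hard stop at 2.9. Friction (0.15 N m) keeps it where it is left. It cannot be turned by hand without the key. The key has up to 12 degrees of play either way in the socket, so turn the key that much more than the screw needs.
- lid_knob (a point): grasp point on the lid, halfway up its aluminium knob (28 mm diameter, 24 mm high, upright cylinder). The lid: black disc, 114 mm diameter, 6 mm thick, with a plug 84 mm in diameter and 6 mm deep under it that sits loosely in the hopper; 120 g. z up along the lid's axis; this point is 23 mm above the underside of the disc and 29 mm above the underside of the plug (so it stands at z = 0.029 when the lid lies on the worktop).
- key_grip (a point): centre of the hex key's square yellow grip, 32x32 mm and 50 mm high (x and y axes are normal to its faces, z up along the shaft away from the tip). The key stands upright, tip down. Its steel shaft is hexagonal, 16 mm across flats; the x axis is also normal to one of the flats. The tip is 121 mm below this point; the top 27 mm above it. 160 g.
- key_tip (a point): centre of the flat lower end of the hex key's shaft; axes as key_grip
- key_stand: wooden stand of the key, fixed: block 75x75 mm on a 85x85 mm foot, 60 mm high, with a hole 18.5x20.5 mm and 48 mm deep in which the key stands loosely, its tip 12 mm above the worktop. Origin on the worktop under its centre.
- mug_1: bystander: green and white mug, 86x121 mm, 99 mm high; origin under its centre
- tin_beans: bystander: green and white tin, 76 mm diameter, 110 mm high; origin under its centre
- onion: bystander: red onion, about 67 mm across, 71 mm high; origin under it
- hex_key: the hex key as a whole; origin at the centre of the lower end of its shaft (same point as key_tip)
- lid: the lid as a whole; origin at the centre of the underside of its plug, 29 mm below lid_knob. The worktop to the robot's left of grinder and stand, around x = 0.47, y = 0.24, is always free; wall cabinets hang over the worktop farther back and left.

How it is judged:
By the outcome, as a careful person would: the job done as asked, in the order asked, and still so for the second after the job is handed in, with the robot touching nothing.
It also fails if it takes over 67 s, if anything falls off the work surface, if the arm or the gripper's body presses on something with over 40 N, if the wrist force passes 120 N, or if a joint passes its speed limit or range.

ROBOT

A 6-joint arm with a two-finger parallel gripper is mounted at the origin on a cart in front of the work surface, level with it; the furniture and walls round the work are solid. World frame = base frame: x ahead of the robot, y to its left, z up, the work surface at z = 0. Lengths are in m, angles in rad, forces in N, time in s.
With the tool pointing down it reaches from about 0.35 to 0.85 m from the base axis. Payload 8.1 kg.
Tool frame: the origin (TCP) lies at the very end of the fingers, on their centre line; the grasp point (between the pads) lies 19 mm behind it; z points along the fingers, y is the direction in which the jaws open and shut (so a half turn about z gives the same grasp; the last joint's range is limited). The gripper opens to 93 mm and grips with 3 to 60 N. Pads are 15 mm wide; open, the fingers measure 128 mm over their backs; the gripper's body (75 mm by 188 mm) begins 65 mm behind the grasp point.
Start: joints at [-1.259, 0.13, 1.488, -0, 1.523, -0.085], TCP at [0.232, -0.553, 0.219] pointing down, gripper open.
Joint ranges: [-2.96, 2.96], [-0.89, 2.26], [0.02, 2.5], [-1.34, 4.48], [0, 2.73], [-2.66, 2.66]. Speed limits (rad/s): [2.39, 2.39, 2.79, 3.14, 3.14, 3.14].

INTERFACE

Orientations are given as a rotation vector (axis times angle).
In Python, from plant import robot gives the robot as it stands.
- The arm moves only by the shell command python3 -m inch 'ROWS' [FORCE]. ROWS is JSON, a list that holds one entry, the list of rows, each a list of 7 numbers: the shift along the tool's x, y, z in cm, then the turn, a rotation vector about the tool's x, y, z in degrees, then the gripper command: -1 is fully open, 1 is shut, values between are in proportion. A call has 1 to 5 rows; each row shifts and turns the commanded pose from where the row before left it, along the tool's axes as they then stand; what a row does not reach is not made up. A row lasts 1/10 s, in which the tool goes at most 50 mm and 8.59 degrees, less where a joint would pass 70% of its speed; a pose out of reach is approached as far as the arm can. A call with a gripper value outside its range is refused whole. The fingers move at their own pace and stop on an object; FORCE is the grip in N (left out, the last holds). Time passes only in rows, so rows that do not move let the fingers close. It gives the time, the measured TCP pose, the force and the opening at its end, in the units of the state.
- robot.read_state(): the state, without advancing time (a new reading comes with each control period).
- robot.read_camera(name): name is "scene" or "top"; returns a dict with "image" (384x512x3 uint8, blue, green, red), "K" (3x3 intrinsics, pixels), "R" (3x3) and "t" (3): a world point X has camera coordinates R X + t. Camera axes: x right, y down, z forward; pixel columns grow to the right and rows downward; lengths in m; the calibration is good to about 2 mm. A picture is of the moment at which its call begins. There is no depth.
- robot.close_job(): hands the job in, once; it reports no verdict.
The state is a dict: "t": time; "q": joint angles; "dq": joint speeds; "joint_torque": joint torques, N m; "tool_pos": TCP position; "orientation": TCP orientation; "force": force on the tool from outside, world axes, zero at the start; "wrist_torque": the same for the moment, N m; "opening": finger opening in m.
Only numpy, scipy, OpenCV 4.12 (cv2) and the standard library are available. Lean on these libraries where they do the work, as an engineer would, in place of code of your own. Each camera call takes 0.05 s, during which the arm holds its last target. There are 200 camera calls.

## Working session

There is one attempt and no reset: what is moved stays moved. The work goes in short steps, Python scripts to look and compute and a shell command to move; the robot and the scene stay as the last step left them, time stands still between calls to the robot, and variables do not carry over. Pictures are saved under pics/ and viewed, about 8 in all and at most 12, crops included, and the job is handed in when it is done.

```bash
mkdir -p pics; ls; python3 - <<'E'
from plant import robot
import cv2,numpy as np
s=robot.read_state();print({k:np.round(v,3).tolist() for k,v in s.items()})
for n in("scene","top"):
    c=robot.read_camera(n);cv2.imwrite(f"pics/{n}0.png",c["image"]);print(n,c["K"].round(1).tolist(),c["R"].round(3).tolist(),c["t"].round(3).tolist(),(-c["R"].T@c["t"]).round(3))
a=cv2.imread("pics/scene0.png");b=cv2.imread("pics/top0.png")
E
```

```text
pics
{'t': 0.0, 'q': [-1.259, 0.131, 1.489, -0.0, 1.523, -0.085], 'dq': [-0.001, 0.001, 0.0, -0.0, -0.001, 0.0], 'joint_torque': [-0.003, -55.985, -49.175, 0.077, 0.036, -0.0], 'tool_pos': [0.232, -0.553, 0.218], 'orientation': [-3.078, -0.619, 0.0], 'force': [0.177, -0.228, 0.401], 'wrist_torque': [0.037, 0.057, 0.018], 'opening': 0.093}
scene [[399.8, 0.0, 255.3], [0.0, 399.8, 194.8], [0.0, 0.0, 1.0]] [[0.949, 0.316, -0.004], [0.21, -0.638, -0.741], [-0.237, 0.703, -0.671]] [-0.624, 0.002, 1.392] [ 0.921 -0.779  0.933]
top [[439.2, 0.0, 261.2], [0.0, 439.2, 198.2], [0.0, 0.0, 1.0]] [[0.021, -1.0, -0.017], [-0.992, -0.018, -0.127], [0.127, 0.02, -0.992]] [0.078, 0.636, 1.387] [0.454 0.062 1.457]
```

View pics/scene0.png

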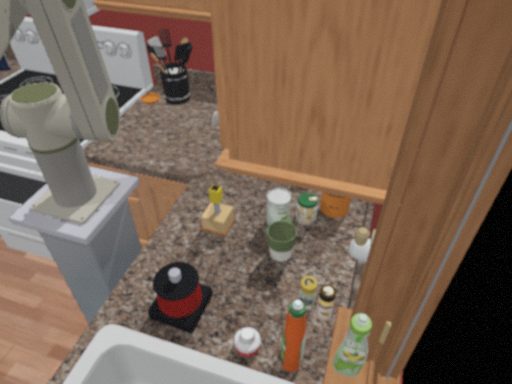

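View pics/top0.png

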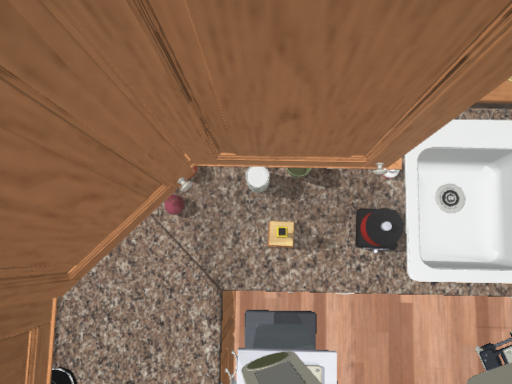

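The scene view shows the grinder at (180,295) with its knob at (176,273), and the key in its stand at (217,200–220). In the top view the knob is at (387,226), the grinder base at (380,228) and the key and stand at (281,233). Next I measure these and take close crops.

```bash
cat > h.py <<'E'
import numpy as np,cv2
from plant import robot
def ray(c,uv):
    d=c["R"].T@np.linalg.inv(c["K"])@np.array([uv[0],uv[1],1.]);return -c["R"].T@c["t"],d/np.linalg.norm(d)
def onplane(c,uv,z):
    o,d=ray(c,uv);return o+d*(z-o[2])/d[2]
def tri(c1,u1,c2,u2):
    o1,d1=ray(c1,u1);o2,d2=ray(c2,u2)
    s=np.linalg.lstsq(np.c_[d1,-d2],o2-o1,rcond=None)[0];a=o1+s[0]*d1;b=o2+s[1]*d2
    return (a+b)/2,np.linalg.norm(a-b)
def proj(c,X):
    p=c["K"]@(c["R"]@np.array(X)+c["t"]);return p[:2]/p[2]
def blobs(m,x0,y0,x1,y1,minA=15):
    k=np.zeros(m.shape,np.uint8);k[y0:y1,x0:x1]=m[y0:y1,x0:x1]
    n,l,s,ce=cv2.connectedComponentsWithStats(k)
    return [(int(s[i,4]),ce[i].round(1).tolist(),s[i,:4].tolist(),l==i) for i in range(1,n) if s[i,4]>=minA]
def crop(im,x0,y0,x1,y1,f):return cv2.resize(im[y0:y1,x0:x1],None,fx=f,fy=f,interpolation=cv2.INTER_CUBIC)
E
python3 - <<'E'
from h import *
T=robot.read_camera("top");S=robot.read_camera("scene")
t=crop(T["image"],260,195,410,260,5);s=crop(S["image"],140,175,240,335,3)
cv2.imwrite("pics/c1.png",t);cv2.imwrite("pics/c2.png",s)
for n,c,box in(("T",T,(260,195,410,260)),("S",S,(140,175,240,335))):
    hsv=cv2.cvtColor(c["image"],cv2.COLOR_BGR2HSV)
    for nm,lo,hi in(("yel",(22,170,90),(35,255,255)),("wood",(12,60,120),(28,165,255)),("dark",(0,0,0),(180,255,60)),("grey",(0,0,150),(180,40,255))):
        print(n,nm,[b[:3] for b in blobs(cv2.inRange(hsv,lo,hi),*box,minA=20)])
E
```

```text
T yel [(34, [281.3, 231.7], [277, 227, 10, 10])]
T wood [(22, [370.1, 198.0], [368, 195, 7, 7]), (23, [382.8, 199.7], [380, 195, 7, 9]), (30, [348.4, 199.8], [344, 197, 9, 7]), (62, [320.8, 204.5], [311, 198, 18, 13]), (20, [400.2, 201.9], [398, 198, 5, 8]), (59, [284.2, 207.8], [279, 201, 11, 15]), (87, [336.5, 210.6], [328, 204, 17, 13]), (782, [280.8, 230.4], [260, 209, 46, 39]), (42, [311.4, 210.9], [306, 208, 10, 7]), (30, [352.0, 219.6], [348, 215, 8, 11]), (155, [319.8, 224.6], [306, 218, 30, 15]), (150, [340.1, 235.7], [327, 227, 22, 19]), (46, [272.5, 251.2], [268, 248, 11, 9]), (150, [293.4, 253.6], [281, 249, 26, 11]), (78, [320.9, 254.8], [316, 249, 12, 11]), (43, [348.3, 253.7], [343, 248, 9, 12]), (25, [356.2, 252.6], [353, 248, 7, 9]), (31, [262.2, 254.5], [260, 250, 6, 10]), (23, [338.1, 256.0], [336, 253, 6, 7])]
T dark [(1331, [378.9, 228.1], [356, 209, 47, 41]), (27, [281.8, 231.0], [279, 229, 6, 5])]
T grey [(257, [407.4, 224.0], [404, 195, 6, 65]), (73, [386.2, 225.8], [381, 222, 11, 9])]
S yel [(124, [215.3, 195.2], [210, 188, 11, 15])]
S wood [(1883, [156.1, 203.1], [140, 175, 49, 75]), (1054, [217.5, 214.6], [196, 177, 41, 61]), (53, [179.5, 250.1], [173, 246, 14, 10]), (48, [167.6, 257.9], [163, 252, 10, 14]), (32, [143.8, 273.7], [140, 270, 11, 10])]
S dark [(1107, [175.7, 282.1], [153, 262, 45, 38]), (958, [180.8, 314.1], [149, 285, 63, 48])]
S grey [(84, [174.1, 272.3], [169, 268, 11, 10]), (20, [237.5, 332.2], [235, 329, 5, 6])]
```

View pics/c1.png

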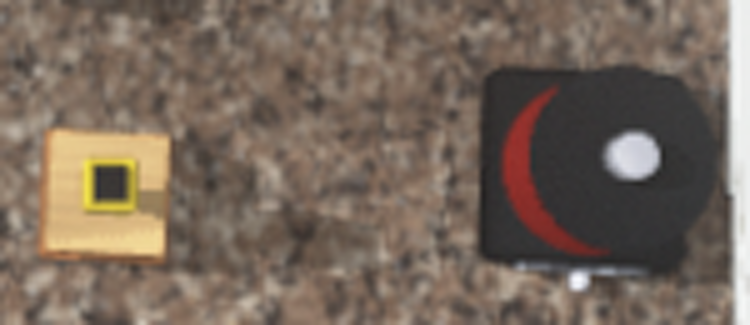

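View pics/c2.png

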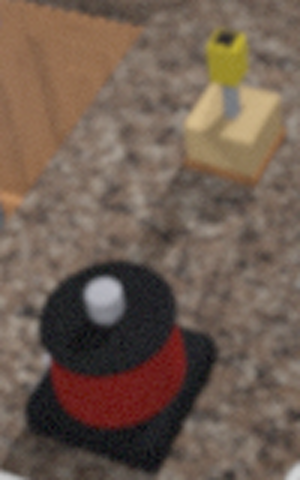

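The crops show the key's yellow square nearly axis-aligned with a black cap at (109,184). The grinder's drawer faces the robot and the knob is at (632,156) in the top crop. Now I work out positions and yaw.

```bash
python3 - <<'E'
from h import *
T=robot.read_camera("top");S=robot.read_camera("scene")
print("knob tri",tri(T,(386.5,225.9),S,(174.6,272.5)),onplane(T,(386.4,225.9),.15),onplane(S,(174.1,272.0),.147))
f=12
x0,y0=268,218
im=crop(T["image"],x0,y0,298,248,f);hsv=cv2.cvtColor(im,cv2.COLOR_BGR2HSV)
m=cv2.inRange(hsv,(22,150,90),(36,255,255))
cs,_=cv2.findContours(m,cv2.RETR_EXTERNAL,cv2.CHAIN_APPROX_NONE);c=max(cs,key=cv2.contourArea)
r=cv2.minAreaRect(c);b=cv2.boxPoints(r);px=(b+.5)/f-.5+[x0,y0]
W=np.array([onplane(T,p,.158) for p in px]);print("key rect",r[1],W.round(4).tolist(),"c",W.mean(0).round(4))
for i in range(2):
    e=W[i+1]-W[i];print("edge",np.linalg.norm(e[:2]).round(4),np.degrees(np.arctan2(e[1],e[0])).round(1))
print("key tri",tri(T,(281.6,231.2),S,(217.0,188)))
# stand block top, wood
m=cv2.inRange(hsv,(10,60,150),(28,170,255)); 
# bystanders
hs=cv2.cvtColor(T["image"],cv2.COLOR_BGR2HSV)
print("base px rough",onplane(T,(356.5,209.5),.044),onplane(T,(356.5,247),.044),onplane(T,(397,247),.044))
for n,p,z in(("mug",(257,178),.1),("onion",(174,205),.04),("green",(299,171),.1)):print(n,onplane(T,p,z).round(3))
E
```

```text
knob tri (array([ 0.54621509, -0.28419354,  0.14889248]), np.float64(0.0028864238886821426)) [ 0.54491033 -0.28438155  0.15      ] [ 0.54476923 -0.28136322  0.147     ]
key rect (128.0, 129.0) [[0.5368, 0.042, 0.158], [0.5375, 0.0103, 0.158], [0.506, 0.0098, 0.158], [0.5054, 0.0415, 0.158]] c [0.5214 0.0259 0.158 ]
edge 0.0318 -88.9
edge 0.0314 -179.2
key tri (array([0.525881  , 0.02735064, 0.15451102]), np.float64(0.006839478301776142))
base px rough [ 0.60328771 -0.21744128  0.044     ] [ 0.48313756 -0.21663333  0.044     ] [ 0.48576   -0.3450487  0.044    ]
mug [0.691 0.104 0.1  ]
onion [0.607 0.374 0.04 ]
green [ 0.715 -0.027  0.1  ]
```

```bash
cat >> h.py <<'E'
from scipy.spatial.transform import Rotation as Ro
def go(x=None,y=None,z=None,yaw=None):
    s=robot.read_state();p=np.array(s["tool_pos"]);R=Ro.from_rotvec(s["orientation"]).as_matrix()
    yw=np.degrees(np.arctan2(R[1,0],R[0,0]));g=np.array([p[i] if v is None else v for i,v in enumerate((x,y,z))])
    print("t %.2f"%s["t"],"pos",p.round(4),"yaw %.1f tilt %.2f"%(yw,np.degrees(np.arccos(-R[2,2]))),"q6 %.2f"%s["q"][5],"F",np.round(s["force"],1),"Mz",np.round(s["wrist_torque"],2),"open %.4f"%s["opening"])
    print("tool-shift cm",(R.T@(g-p)*100).round(2),"turn z",None if yaw is None else round(-(yaw-yw),1))
E
python3 -m inch '[[[0,0,0,0,0,-8.4,-1],[0,0,0,0,0,-8.4,-1],[0,0,0,0,0,-8.4,-1],[0,0,0,0,0,-8.4,-1],[0,0,0,0,0,-8.4,-1]]]' 20
python3 -m inch '[[[0,0,0,0,0,-8.4,-1],[0,0,0,0,0,-8.4,-1],[0,0,0,0,0,-8.4,-1],[0,0,0,0,0,0,-1]]]'
python3 -c "
from h import *
go(.545,-.283,.219,90)"
```

```text
t: 0.8
tool_pos: [0.2319, -0.5533, 0.2185]
orientation: [-2.648, -1.69, -0.0]
force: [0.4, 0.9, -0.1]
opening: 0.0931
t: 1.2
tool_pos: [0.2319, -0.5533, 0.2185]
orientation: [-2.22, -2.223, -0.0]
force: [-0.4, -0.1, -0.1]
opening: 0.0928
t 1.20 pos [ 0.2319 -0.5533  0.2185] yaw 90.1 tilt 0.01 q6 -1.26 F [-0.4 -0.1 -0.1] Mz [-0.03 -0.1   0.03] open 0.0928
tool-shift cm [26.99 31.35 -0.04] turn z 0.1
```

```bash
python3 -m inch '[[[2.7,3.13,0,0,0,0,-1],[2.7,3.13,0,0,0,0,-1],[2.7,3.13,0,0,0,0,-1],[2.7,3.13,0,0,0,0,-1],[2.7,3.13,0,0,0,0,-1]]]'>/dev/null
python3 -m inch '[[[2.7,3.13,0,0,0,0,-1],[2.7,3.13,0,0,0,0,-1],[2.7,3.13,0,0,0,0,-1],[2.7,3.13,0,0,0,0,-1],[2.7,3.13,0,0,0,0,-1]]]'
python3 -m inch '[[[0,0,3,0,0,0,-1],[0,0,0,0,0,0,-1],[0,0,0,0,0,0,-1]]]'
python3 - <<'E'
from h import *
go(.545,-.283,.130,90)
T=robot.read_camera("top");S=robot.read_camera("scene")
a=crop(S["image"],120,190,240,330,4);cv2.imwrite("pics/d.png",a)
E
```

```text
t: 2.2
tool_pos: [0.5464, -0.2824, 0.2187]
orientation: [2.228, 2.214, 0.0]
force: [0.1, -0.5, 0.1]
opening: 0.0932
t: 2.5
tool_pos: [0.5442, -0.2835, 0.1879]
orientation: [-2.224, -2.215, 0.001]
force: [0.4, 0.3, -0.3]
opening: 0.0929
t 2.50 pos [ 0.5442 -0.2835  0.1879] yaw 89.8 tilt 0.15 q6 -0.56 F [ 0.4  0.3 -0.3] Mz [-0.06 -0.05 -0.06] open 0.0929
tool-shift cm [0.04 0.09 5.79] turn z -0.2
```

View pics/d.png

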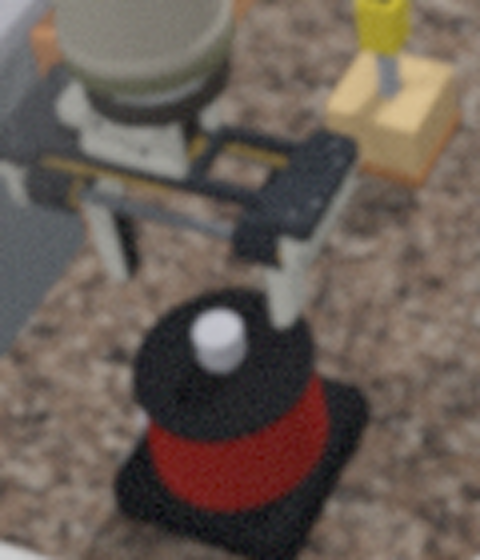

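The view shows the fingers straddling the knob, with tips at (122,275) and (287,322) and the knob at (218,340). I descend and grip.

```bash
python3 -m inch '[[[0,0.1,2,0,0,0,-1],[0,0,2,0,0,0,-1],[0,0,1.3,0,0,0,-1],[0,0,0.5,0,0,0,-1],[0,0,0,0,0,0,-1]]]'
python3 -m inch '[[[0,0,0,0,0,0,1],[0,0,0,0,0,0,1],[0,0,0,0,0,0,1],[0,0,0,0,0,0,1],[0,0,0,0,0,0,1]]]' 25
python3 -m inch '[[[0,0,0,0,0,0,1],[0,0,0,0,0,0,1],[0,0,0,0,0,0,1]]]'
python3 -c "
from h import *
go(.545,-.283,.24,90)"
```

```text
t: 3.1
tool_pos: [0.5458, -0.284, 0.1306]
orientation: [-2.223, -2.219, 0.0]
force: [0.1, -0.1, 0.6]
opening: 0.0928
t: 3.6
tool_pos: [0.5463, -0.2838, 0.1309]
orientation: [2.222, 2.22, 0.0]
force: [0.6, 0.3, -0.1]
opening: 0.0577
t: 3.9
tool_pos: [0.5462, -0.2837, 0.1306]
orientation: [-2.223, -2.22, 0.0]
force: [-0.3, -0.3, 0.6]
opening: 0.0335
t 3.90 pos [ 0.5462 -0.2837  0.1306] yaw 89.9 tilt 0.01 q6 -0.56 F [-0.3 -0.3  0.6] Mz [-0.02 -0.05  0.03] open 0.0335
tool-shift cm [  0.07  -0.12 -10.94] turn z -0.1
```

```bash
python3 -m inch '[[[0,0,0,0,0,0,1],[0,0,0,0,0,0,1],[0,0,0,0,0,0,1]]]'
python3 -m inch '[[[0,0,-0.5,0,0,0,1],[0,0,-1,0,0,0,1],[0,0,-2,0,0,0,1],[0,0,-2.5,0,0,0,1],[0,0,-2.5,0,0,0,1]]]'
python3 -m inch '[[[0,0,-2.5,0,0,0,1],[0,0,-1,0,0,0,1],[0,0,0,0,0,0,1]]]'
python3 -c "
from h import *
go(.45,.24,.25,90)"
```

```text
t: 4.2
tool_pos: [0.5462, -0.2837, 0.1306]
orientation: [-2.223, -2.22, 0.0]
force: [-0.7, -0.4, 0.1]
opening: 0.0275
t: 4.7
tool_pos: [0.5462, -0.2837, 0.2172]
orientation: [2.223, 2.22, 0.0]
force: [0.8, -0.2, -0.3]
opening: 0.0276
t: 5.0
tool_pos: [0.5472, -0.2844, 0.2533]
orientation: [2.22, 2.217, 0.001]
force: [0.1, -0.7, -0.5]
opening: 0.0274
t 5.00 pos [ 0.5472 -0.2844  0.2533] yaw 89.9 tilt 0.24 q6 -0.56 F [ 0.1 -0.7 -0.5] Mz [ 0.03 -0.05  0.  ] open 0.0274
tool-shift cm [52.43 -9.78  0.17] turn z -0.1
```

```bash
python3 -m inch '[[[2,-0.6,0,0,0,0,1],[3.8,-0.6,0,0,0,0,1],[4,-0.6,0,0,0,0,1],[4,-0.6,0,0,0,0,1],[4,-0.6,0,0,0,0,1]]]' >/dev/null
python3 -m inch '[[[4,-0.6,0,0,0,0,1],[4,-0.6,0,0,0,0,1],[4,-0.6,0,0,0,0,1],[4,-0.6,0,0,0,0,1],[4,-0.6,0,0,0,0,1]]]'
python3 -m inch '[[[4,-0.6,0,0,0,0,1],[4,-0.6,0,0,0,0,1],[4,-0.5,0,0,0,0,1],[2.4,0,0,0,0,0,1],[0,0,0,0,0,0,1]]]'
python3 - <<'E'
from h import *
go(.47,.24,.019,90)
T=robot.read_camera("top");S=robot.read_camera("scene");cv2.imwrite("pics/e_s.png",S["image"])
t=crop(T["image"],345,195,415,260,8)
cv2.imwrite("pics/e.png",t)
E
```

```text
t: 6.0
tool_pos: [0.4853, 0.0958, 0.2489]
orientation: [-2.222, -2.219, 0.003]
force: [1.3, 0.2, -0.6]
opening: 0.0271
t: 6.5
tool_pos: [0.4684, 0.2409, 0.2486]
orientation: [-2.217, -2.223, 0.003]
force: [-0.5, 0.5, -1.8]
opening: 0.0275
t 6.50 pos [0.4684 0.2409 0.2486] yaw 90.1 tilt 0.16 q6 0.37 F [-0.5  0.5 -1.8] Mz [-0.05 -0.09  0.02] open 0.0275
tool-shift cm [-0.09  0.23 22.96] turn z 0.1
```

View pics/e.png

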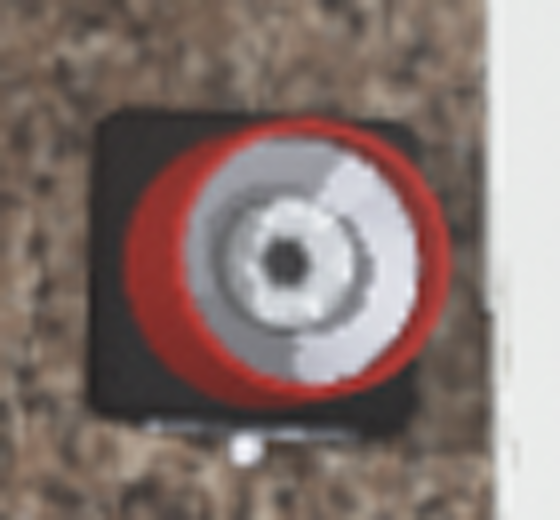

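The top view shows the open hopper: the steel collar is centred about (290,262) in the crop and the dark hex socket at (286,261), i.e. (380.3,227.1) in the full image. Next I put the lid down.

```bash
python3 -m inch '[[[0,0.2,4,0,0,0,1],[0,0,4.5,0,0,0,1],[0,0,4.5,0,0,0,1],[0,0,4,0,0,0,1],[0,0,2.5,0,0,0,1]]]' >/dev/null
python3 -m inch '[[[0,0,1.5,0,0,0,1],[0,0,0.8,0,0,0,1],[0,0,0.4,0,0,0,1],[0,0,0,0,0,0,1]]]'
python3 -m inch '[[[0,0,0.3,0,0,0,1],[0,0,0.2,0,0,0,1],[0,0,0,0,0,0,1]]]'
python3 -c "
from h import *
go(.47,.24,.0186,90)"
```

```text
t: 7.5
tool_pos: [0.4726, 0.2383, 0.0294]
orientation: [2.223, 2.219, 0.002]
force: [0.1, 0.2, -1.5]
opening: 0.0277
t: 7.8
tool_pos: [0.472, 0.2385, 0.024]
orientation: [2.222, 2.22, 0.001]
force: [0.2, -0.4, -1.6]
opening: 0.0274
t 7.80 pos [0.472  0.2385 0.024 ] yaw 89.9 tilt 0.03 q6 0.37 F [ 0.2 -0.4 -1.6] Mz [ 0.   -0.09  0.01] open 0.0274
tool-shift cm [ 0.15 -0.2   0.54] turn z -0.1
```

```bash
python3 -m inch '[[[0,0,0.3,0,0,0,1],[0,0,0.15,0,0,0,1],[0,0,0,0,0,0,1]]]'
python3 -m inch '[[[0,0,0.1,0,0,0,1],[0,0,0.05,0,0,0,1],[0,0,0,0,0,0,1]]]'
```

```text
t: 8.1
tool_pos: [0.4715, 0.2383, 0.0188]
orientation: [-2.222, -2.22, 0.001]
force: [-0.6, 1.0, -1.1]
opening: 0.0277
t: 8.4
tool_pos: [0.4718, 0.2384, 0.0185]
orientation: [-2.223, -2.22, 0.0]
force: [-4.1, -1.1, 8.8]
opening: 0.0277
```

```bash
python3 -m inch '[[[0,0,-0.05,0,0,0,1],[0,0,0,0,0,0,0],[0,0,0,0,0,0,-0.2],[0,0,0,0,0,0,-0.2],[0,0,0,0,0,0,-0.2]]]'
python3 -m inch '[[[0,0,-2,0,0,0,-0.2],[0,0,-4,0,0,0,-0.5],[0,0,-5,0,0,0,-1],[0,0,-5,0,0,0,-1],[0,0,-4,0,0,0,-1]]]'
python3 - <<'E'
from h import *
go(.5214,.026,.19,90)
fr=[robot.read_camera("top") for _ in range(10)];T=fr[0]
im=np.mean([f["image"] for f in fr],0)
S=robot.read_camera("scene");cv2.imwrite("pics/f_s.png",S["image"])
sub=np.clip(im[217:238,370:391],0,255).astype(np.float32)
big=cv2.resize(sub,None,fx=28,fy=28,interpolation=cv2.INTER_CUBIC);cv2.imwrite("pics/f.png",np.clip(big,0,255))
g=sub.mean(2);np.set_printoptions(linewidth=200);print(g[5:16,5:17].astype(int))
w=np.clip(115-g,0,None);yy,xx=np.mgrid[217:238,370:391];k=(np.hypot(xx-380.3,yy-227.1)<4)
c=((w*k*xx).sum()/(w*k).sum(),(w*k*yy).sum()/(w*k).sum());print("dark",c,onplane(T,c,.086),onplane(T,c,.07))
# lid check in scene and knob/lid from top
print("knob px pred",proj(T,(.4715,.2384,.035)),proj(S,(.4715,.2384,.041)))
E
```

```text
t: 8.9
tool_pos: [0.4718, 0.2383, 0.0181]
orientation: [2.223, 2.22, -0.0]
force: [0.6, 0.2, -0.1]
opening: 0.0536
t: 9.4
tool_pos: [0.4723, 0.2385, 0.2215]
orientation: [2.222, 2.219, 0.004]
force: [0.9, 0.4, 0.4]
opening: 0.0832
t 9.40 pos [0.4723 0.2385 0.2215] yaw 89.9 tilt 0.15 q6 0.37 F [0.9 0.4 0.4] Mz [-0.01 -0.1   0.05] open 0.0832
tool-shift cm [-21.25   4.93   3.14] turn z -0.1
[[132 151 186 229 219 209 210 210 215 229 235 218]
 [148 156 181 207 200 203 203 204 211 225 227 209]
 [150 170 208 189 154 165 164 174 201 209 210 211]
 [151 170 197 151  95  88  86 130 200 209 210 211]
 [157 167 170 108  73  71  68  96 158 209 209 212]
 [171 181 147  89  73  72  68  68 130 202 209 217]
 [179 215 168 105  73  73  70  71 123 185 210 219]
 [167 201 196 135  81  76  68  90 154 203 208 210]
 [150 171 204 170 123 118 106 133 183 206 211 209]
 [150 171 214 202 180 184 179 182 202 213 209 201]
 [143 176 220 211 212 211 211 216 227 228 203 185]]
dark (np.float64(380.29870538569924), np.float64(227.23920846377146)) [ 0.54483421 -0.28243027  0.086     ] [ 0.5458958  -0.28645442  0.07      ]
knob px pred [214.31752764 247.77829183] [226.80927076 171.86827913][ WARN:0@12.069] global loadsave.cpp:1063 imwrite_ Unsupported depth image for selected encoder is fallbacked to CV_8U.
```

View pics/f.png

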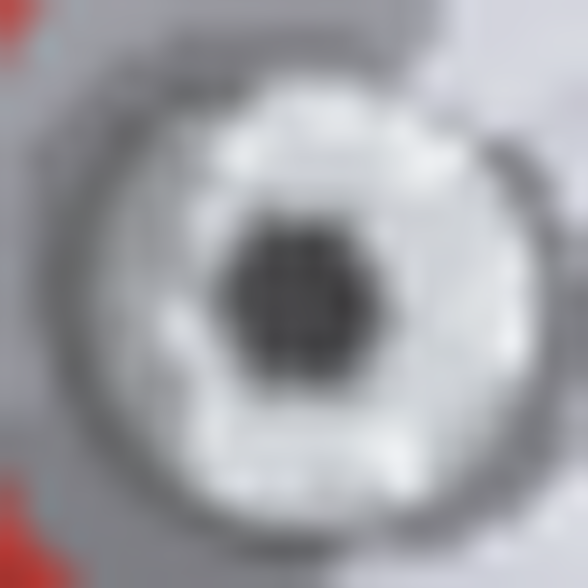

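View pics/f_s.png

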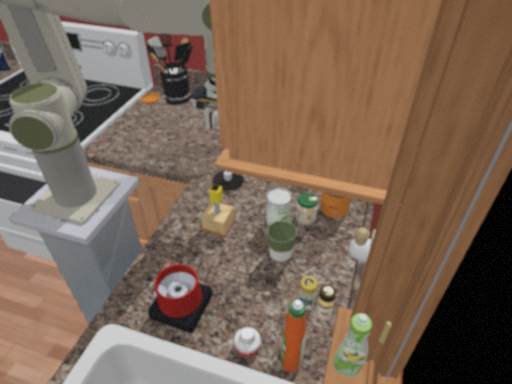

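The crop shows a dark hexagon about (300,300) with flats at top and bottom (normal to world x), so its yaw is close to 0. The scene view shows the lid lying flat at (227,180), with nothing else disturbed. I go for the key.

```bash
python3 -m inch '[[[-3.5,0.8,0,0,0,0,-1],[-4.4,1,0.4,0,0,0,-1],[-4.4,1,0.5,0,0,0,-1],[-4.4,1,0.5,0,0,0,-1],[-3.3,0.8,0.5,0,0,0,-1]]]' >/dev/null
python3 -m inch '[[[-1.25,0.3,0.8,0,0,0,-1],[0,0,0,0,0,0,-1]]]'
python3 - <<'E'
from h import *
go(.5214,.026,.114,91)
im=np.clip(np.mean([cv2.imread("pics/f.png")],0),0,255)
T=robot.read_camera("top")
g=im.mean(2)
for lv in (110,130,150):
    m=(g<lv).astype(np.uint8);cs,_=cv2.findContours(m,cv2.RETR_EXTERNAL,cv2.CHAIN_APPROX_NONE)
    c=[c for c in cs if cv2.pointPolygonTest(c,(300,300),False)>0][0][:,0,:]
    P=np.array([onplane(T,((u+.5)/28-.5+370,(v+.5)/28-.5+217),.0825)[:2] for u,v in c])
    M=P.mean(0);th=np.arctan2(*(P-M).T[::-1]);r=np.hypot(*(P-M).T)
    o=np.argsort(th);t=np.linspace(-np.pi,np.pi,721)[:-1];R=np.interp(t,th[o],r[o],period=2*np.pi)
    f=(R*np.exp(6j*t)).mean();print(lv,M.round(4),"r",R.mean().round(4),"h6",abs(f).round(5),"vertex ang",np.degrees(np.angle(f)/6).round(1)) # maxima of r
E
```

```text
t: 10.65
tool_pos: [0.5198, 0.0245, 0.1893]
orientation: [-2.224, -2.216, 0.003]
force: [-0.0, 0.9, 0.5]
opening: 0.0929
t 10.65 pos [0.5198 0.0245 0.1893] yaw 89.8 tilt 0.17 q6 -0.05 F [-0.   0.9  0.5] Mz [-0.04 -0.06  0.05] open 0.0929
tool-shift cm [0.15 0.18 7.53] turn z -1.2
110 [ 0.5448 -0.2832] r 0.0082 h6 0.00013 vertex ang 28.3
130 [ 0.5447 -0.2832] r 0.009 h6 0.00016 vertex ang 27.9
150 [ 0.5448 -0.2831] r 0.0099 h6 0.00018 vertex ang 27.9
```

Socket hex yaw is about -2° (mod 60), and the key is near +1°. Both are well inside the play.

```bash
python3 -m inch '[[[0.15,0.18,2.5,0,0,-1,-1],[0,0,2.5,0,0,0,-1],[0,0,1.7,0,0,0,-1],[0,0,0.8,0,0,0,0],[0,0,0,0,0,0,1]]]' 40
python3 -m inch '[[[0,0,0,0,0,0,1],[0,0,0,0,0,0,1],[0,0,0,0,0,0,1],[0,0,0,0,0,0,1],[0,0,0,0,0,0,1]]]'
python3 -m inch '[[[0,0,0,0,0,0,1],[0,0,0,0,0,0,1]]]'
python3 -c "
from h import *
go(.5448,-.2832,.19,90)"
```

```text
t: 11.2
tool_pos: [0.5214, 0.0287, 0.1151]
orientation: [-2.2, -2.24, 0.002]
force: [-0.1, -0.3, 0.6]
opening: 0.0814
t: 11.7
tool_pos: [0.5226, 0.0272, 0.1165]
orientation: [2.203, 2.239, 0.001]
force: [0.1, 0.2, 0.4]
opening: 0.0416
t: 11.9
tool_pos: [0.5224, 0.0272, 0.1163]
orientation: [2.203, 2.239, 0.0]
force: [-1.3, -0.1, 1.2]
opening: 0.0316
t 11.90 pos [0.5224 0.0272 0.1163] yaw 90.9 tilt 0.01 q6 -0.06 F [-1.3 -0.1  1.2] Mz [-0.08 -0.04  0.01] open 0.0316
tool-shift cm [-31.08   1.73  -7.38] turn z 0.9
```

```bash
python3 -m inch '[[[0,0,-0.5,0,0,0,1],[0,0,-2,0,0,0,1],[0,0,-3,0,0,0,1],[0,0,-4,0,0,0,1],[0,0,-3.5,0,0,0,1]]]'
python3 -m inch '[[[-2,0.1,-0.5,0,0,0.2,1],[-4,0.25,0,0,0,0.2,1],[-4,0.25,0,0,0,0.2,1],[-4,0.25,0,0,0,0.3,1],[-4,0.25,0,0,0,0,1]]]' >/dev/null
python3 -m inch '[[[-4,0.3,0,0,0,0,1],[-4,0.3,0,0,0,0,1],[-3,0.3,0,0,0,0,1],[-1.9,0.3,0,0,0,0,1],[0,0,0,0,0,0,1]]]'
python3 - <<'E'
from h import *
go(.5452,-.2819,.193,90)
T=robot.read_camera("top");S=robot.read_camera("scene")
a=crop(S["image"],130,180,230,330,4);cv2.imwrite("pics/g.png",a)
def z(p):q=(proj(S,p)-[130,180])*4;return q.round(0)
print("tip pred",z((.5452,-.2832,robot.read_state()["tool_pos"][2]-.1043)),"socket",z((.5448,-.2832,.086)))
E
```

```text
t: 12.4
tool_pos: [0.5221, 0.0273, 0.2478]
orientation: [-2.203, -2.239, 0.0]
force: [0.7, -0.6, -1.5]
opening: 0.0319
t: 13.4
tool_pos: [0.5463, -0.2841, 0.2506]
orientation: [-2.224, -2.218, 0.001]
force: [-0.7, 0.5, -0.8]
opening: 0.0319
t 13.40 pos [ 0.5463 -0.2841  0.2506] yaw 89.9 tilt 0.06 q6 -0.56 F [-0.7  0.5 -0.8] Mz [-0.08 -0.12 -0.02] open 0.0319
tool-shift cm [ 0.22 -0.11  5.76] turn z -0.1
tip pred [176. 371.] socket [189. 430.]
```

View pics/g.png

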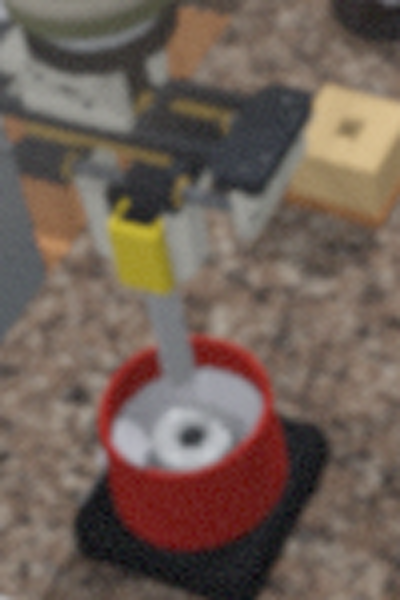

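The view shows the key hanging straight in the gripper, its tip at (177,380) above the socket at (193,435), which matches the prediction. I descend.

```bash
python3 -m inch '[[[0.2,-0.1,2,0,0,0,1],[0,0,2,0,0,0,1],[0,0,1.2,0,0,0,1],[0,0,0.4,0,0,0,1],[0,0,0,0,0,0,1]]]'
python3 -m inch '[[[0,0,0.2,0,0,0,1],[0,0,0.2,0,0,0,1],[0,0,0.2,0,0,0,1],[0,0,0,0,0,0,1]]]'
python3 -c "
from h import *
go(.5452,-.2819,.193,90)"
```

```text
t: 14.0
tool_pos: [0.5458, -0.2789, 0.1949]
orientation: [-2.219, -2.222, 0.0]
force: [0.8, -0.1, -1.3]
opening: 0.0315
t: 14.4
tool_pos: [0.5459, -0.2796, 0.1891]
orientation: [2.221, 2.222, 0.0]
force: [0.2, -0.0, -1.2]
opening: 0.0318
t 14.40 pos [ 0.5459 -0.2796  0.1891] yaw 90.0 tilt 0.00 q6 -0.56 F [ 0.2 -0.  -1.2] Mz [ 0.01 -0.08  0.04] open 0.0318
tool-shift cm [-0.23 -0.07 -0.39] turn z 0.0
```

```bash
python3 -m inch '[[[-0.22,-0.05,0,0,0,0,1],[0,0,0,0,0,0,1],[0,0,0.2,0,0,0,1],[0,0,0.2,0,0,0,1],[0,0,0,0,0,0,1]]]'
python3 -m inch '[[[0,0,0.2,0,0,0,1],[0,0,0.2,0,0,0,1],[0,0,0,0,0,0,1]]]'
python3 -c "
from h import *
go(.5452,-.2819,.1563,90)"
```

```text
t: 14.9
tool_pos: [0.5452, -0.2817, 0.1845]
orientation: [-2.22, -2.222, 0.0]
force: [0.1, -0.4, -1.2]
opening: 0.0316
t: 15.2
tool_pos: [0.5453, -0.2817, 0.1806]
orientation: [-2.22, -2.222, 0.0]
force: [-0.5, 0.2, -1.4]
opening: 0.0316
t 15.20 pos [ 0.5453 -0.2817  0.1806] yaw 90.0 tilt 0.03 q6 -0.56 F [-0.5  0.2 -1.4] Mz [-0.13 -0.   -0.03] open 0.0316
tool-shift cm [-0.02 -0.    2.43] turn z 0.0
```

```bash
python3 -m inch '[[[0,0,0.5,0,0,0,1],[0,0,0.5,0,0,0,1],[0,0,0.4,0,0,0,1],[0,0,0.4,0,0,0,1],[0,0,0,0,0,0,1]]]'
python3 -m inch '[[[0,0,0.2,0,0,0,1],[0,0,0.2,0,0,0,1],[0,0,0.1,0,0,0,1],[0,0,0,0,0,0,1]]]'
python3 -c "
from h import *
go(.5452,-.2819,.1563,90)"
```

```text
t: 15.7
tool_pos: [0.5451, -0.2816, 0.1621]
orientation: [-2.22, -2.221, 0.0]
force: [-1.1, -1.1, -2.9]
opening: 0.0314
t: 16.1
tool_pos: [0.5453, -0.2818, 0.1579]
orientation: [-2.221, -2.222, 0.0]
force: [-2.0, -1.6, -2.1]
opening: 0.0316
t 16.10 pos [ 0.5453 -0.2818  0.1579] yaw 90.0 tilt 0.01 q6 -0.56 F [-2.  -1.6 -2.1] Mz [-0.17  0.26  0.03] open 0.0316
tool-shift cm [-0.01 -0.01  0.16] turn z 0.0
```

```bash
python3 -m inch '[[[0,0,0.1,0,0,4,1],[0,0,0,0,0,6,1],[0,0,0,0,0,8,1],[0,0,0,0,0,8,1],[0,0,0,0,0,8,1]]]' 50
python3 -m inch '[[[0,0,0,0,0,8,1],[0,0,0,0,0,8,1],[0,0,0,0,0,8,1],[0,0,0,0,0,8,1],[0,0,0,0,0,8,1]]]'
python3 -m inch '[[[0,0,0,0,0,8,1],[0,0,0,0,0,8,1],[0,0,0,0,0,0,1]]]'
python3 -c "
from h import *
go(.5452,-.2819,.1563,90)"
```

```text
t: 16.6
tool_pos: [0.5454, -0.2822, 0.1571]
orientation: [2.777, 1.468, -0.0]
force: [-0.8, -1.4, -2.6]
opening: 0.0316
t: 17.1
tool_pos: [0.5457, -0.2827, 0.1571]
orientation: [3.11, 0.429, 0.001]
force: [1.0, -4.9, -5.0]
opening: 0.0315
t: 17.4
tool_pos: [0.5457, -0.2831, 0.1571]
orientation: [3.139, -0.008, 0.002]
force: [0.3, -4.7, -5.0]
opening: 0.0317
t 17.40 pos [ 0.5457 -0.2831  0.1571] yaw -0.3 tilt 0.14 q6 1.01 F [ 0.3 -4.7 -5. ] Mz [-1.27 -0.11  0.01] open 0.0317
tool-shift cm [-0.05 -0.12  0.08] turn z -90.3
```

```bash
python3 -m inch '[[[0,0,0,0,0,0,0.2],[0,0,0,0,0,0,-0.2],[0,0,0,0,0,0,-0.2],[0,0,0,0,0,0,-0.2]]]'
python3 -m inch '[[[0,0,0,0,0,-8.3,-0.2],[0,0,0,0,0,-8.3,-0.2],[0,0,0,0,0,-8.3,-0.2],[0,0,0,0,0,-8.3,-0.2],[0,0,0,0,0,-8.3,-0.2]]]'
python3 -m inch '[[[0,0,0,0,0,-8.3,-0.2],[0,0,0,0,0,-8.3,-0.2],[0,0,0,0,0,-8.3,-0.2],[0,0,0,0,0,-8.3,-0.2],[0,0,0,0,0,-8.3,-0.2]]]' >/dev/null
python3 -m inch '[[[0,0,0,0,0,-6.5,-0.2],[0,0,0,0,0,0,-0.2]]]'
python3 - <<'E'
from h import *
go(.5452,-.2831,.1563,90)
S=robot.read_camera("scene")
cv2.imwrite("pics/h.png",crop(S["image"],130,180,230,330,4))
E
```

```text
t: 17.8
tool_pos: [0.5457, -0.2817, 0.1574]
orientation: [-3.142, -0.002, -0.001]
force: [0.7, -0.4, -0.5]
opening: 0.0542
t: 18.3
tool_pos: [0.5455, -0.2817, 0.1573]
orientation: [2.934, 1.123, 0.0]
force: [0.0, -0.7, -0.3]
opening: 0.0557
t: 19.0
tool_pos: [0.5455, -0.2817, 0.1573]
orientation: [2.228, 2.215, 0.0]
force: [0.7, -0.3, 0.2]
opening: 0.0561
t 19.00 pos [ 0.5455 -0.2817  0.1573] yaw 89.7 tilt 0.01 q6 -0.55 F [ 0.7 -0.3  0.2] Mz [-0.03 -0.08  0.05] open 0.0561
tool-shift cm [-0.14 -0.03  0.1 ] turn z -0.3
```

View pics/h.png

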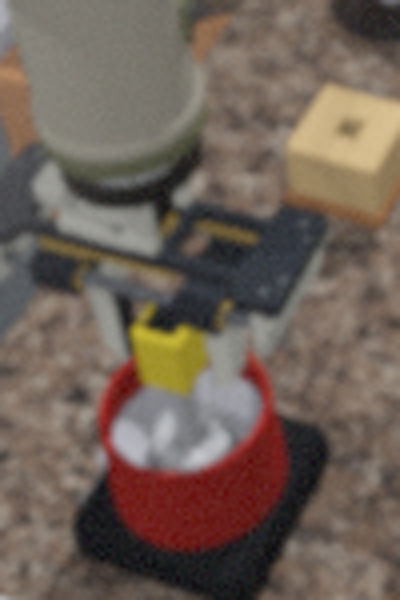

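The key stands in the socket, its grip at (170,355) between the open fingers. I take a second hold and make a second quarter turn.

```bash
python3 -m inch '[[[-0.1,0,0,0,0,0,1],[0,0,0,0,0,0,1],[0,0,0,0,0,0,1],[0,0,0,0,0,0,1],[0,0,0,0,0,0,1]]]' 50
python3 -m inch '[[[0,0,0,0,0,4,1],[0,0,0,0,0,6,1],[0,0,0,0,0,8,1],[0,0,0,0,0,8,1],[0,0,0,0,0,8,1]]]'
python3 -c "
from h import *
go(.5452,-.2831,.1563,0)"
python3 -m inch '[[[0,0,0,0,0,8,1],[0,0,0,0,0,8,1],[0,0,0,0,0,6,1]]]'
python3 -c "
from h import *
go(.5452,-.2831,.1563,0)"
```

```text
t: 19.55
tool_pos: [0.5451, -0.2828, 0.1571]
orientation: [-2.231, -2.211, 0.001]
force: [-2.2, 0.5, 1.1]
opening: 0.0317
t: 20.05
tool_pos: [0.5452, -0.283, 0.1571]
orientation: [2.784, 1.455, -0.001]
force: [-0.9, -1.2, 1.4]
opening: 0.0316
t 20.05 pos [ 0.5452 -0.283   0.1571] yaw 55.2 tilt 0.03 q6 0.05 F [-0.9 -1.2  1.4] Mz [-0.17  0.29  0.19] open 0.0316
tool-shift cm [-0.01  0.    0.08] turn z 55.2
t: 20.35
tool_pos: [0.5453, -0.2832, 0.1571]
orientation: [3.01, 0.897, -0.0]
force: [-1.3, -2.0, 0.4]
opening: 0.032
t 20.35 pos [ 0.5453 -0.2832  0.1571] yaw 33.2 tilt 0.04 q6 0.43 F [-1.3 -2.   0.4] Mz [-0.5   0.22  0.14] open 0.0320
tool-shift cm [-0.   -0.02  0.08] turn z 33.2
```

```bash
for i in 1; do :; done
python3 -m inch '[[[0,0,0,0,0,6,1],[0,0,0,0,0,6,1],[0,0,0,0,0,0,1]]]' >/dev/null
python3 -c "
from h import *
go(.5452,-.2831,.1563,0)"
python3 -m inch '[[[0,0,0,0,0,5,1],[0,0,0,0,0,5,1],[0,0,0,0,0,0,1]]]' >/dev/null
python3 -c "
from h import *
go(.5452,-.2831,.1563,0)"
python3 -m inch '[[[0,0,0,0,0,5,1],[0,0,0,0,0,5,1],[0,0,0,0,0,0,1]]]' >/dev/null
python3 -c "
from h import *
go(.5452,-.2831,.1563,0)"
```

```text
t 20.65 pos [ 0.5453 -0.2833  0.1571] yaw 21.4 tilt 0.05 q6 0.64 F [-1.3 -2.3 -0.7] Mz [-0.67  0.29 -0.02] open 0.0321
tool-shift cm [-0.   -0.02  0.08] turn z 21.4
t 20.95 pos [ 0.5453 -0.2834  0.1572] yaw 11.6 tilt 0.05 q6 0.81 F [-1.3 -3.4  0. ] Mz [-0.96  0.33  0.  ] open 0.0319
tool-shift cm [-0.   -0.03  0.09] turn z 11.6
t 21.25 pos [ 0.5452 -0.2835  0.1572] yaw 1.7 tilt 0.06 q6 0.98 F [-2.  -5.  -1.3] Mz [-1.18  0.47  0.03] open 0.0321
tool-shift cm [-0.   -0.04  0.09] turn z 1.7
```

```bash
python3 -m inch '[[[0,0,0,0,0,0,0.2],[0,0,0,0,0,0,-0.2],[0,0,0,0,0,0,-0.2],[0,0,0,0,0,0,-0.2]]]' >/dev/null
python3 -m inch '[[[0,0,0,0,0,-8.2,-0.2],[0,0,0,0,0,-8.2,-0.2],[0,0,0,0,0,-8.2,-0.2],[0,0,0,0,0,-8.2,-0.2],[0,0,0,0,0,-8.2,-0.2]]]' >/dev/null
python3 -m inch '[[[0,0,0,0,0,-8.2,-0.2],[0,0,0,0,0,-8.2,-0.2],[0,0,0,0,0,-8.2,-0.2],[0,0,0,0,0,-8.2,-0.2],[0,0,0,0,0,-8.2,-0.2]]]' >/dev/null
python3 -m inch '[[[0,0,0,0,0,-8,-0.2],[0,0,0,0,0,0,-0.2]]]'
python3 -c "
from h import *
go(.5452,-.2831,.1563,91.5)"
python3 -m inch '[[[0,0,0,0,0,0,1],[0,0,0,0,0,0,1],[0,0,0,0,0,0,1],[0,0,0,0,0,0,1],[0,0,0,0,0,0,1]]]' 50
python3 -c "
from h import *
go(.5452,-.2831,.1563,90)"
python3 -m inch '[[[0,0,0,0,0,4,1],[0,0,0,0,0,4,1]]]' >/dev/null
python3 -c "
from h import *
go(.5452,-.2831,.1563,90)"
```

```text
t: 22.85
tool_pos: [0.5454, -0.2826, 0.1571]
orientation: [-2.188, -2.254, -0.0]
force: [0.5, -0.5, -0.1]
opening: 0.0558
t 22.85 pos [ 0.5454 -0.2826  0.1571] yaw 91.7 tilt 0.02 q6 -0.59 F [ 0.5 -0.5 -0.1] Mz [-0.04 -0.03  0.  ] open 0.0558
tool-shift cm [-0.05 -0.03  0.08] turn z 0.2
t: 23.35
tool_pos: [0.545, -0.2828, 0.1571]
orientation: [-2.192, -2.25, 0.001]
force: [-2.8, -0.5, 2.3]
opening: 0.032
t 23.35 pos [ 0.545  -0.2828  0.1571] yaw 91.5 tilt 0.05 q6 -0.59 F [-2.8 -0.5  2.3] Mz [ 0.03  0.55 -0.01] open 0.0320
tool-shift cm [-0.03  0.02  0.08] turn z 1.5
t 23.55 pos [ 0.5451 -0.2829  0.1571] yaw 83.4 tilt 0.03 q6 -0.45 F [-1.1 -0.2  1. ] Mz [-0.1   0.47  0.25] open 0.0318
tool-shift cm [-0.02  0.01  0.08] turn z -6.6
```

```bash

python3 -m inch '[[[0,0,0,0,0,3,1],[0,0,0,0,0,3,1]]]' >/dev/null
python3 -c "
from h import *
go(.5452,-.2831,.1563,90)"
python3 -m inch '[[[0,0,0,0,0,3,1],[0,0,0,0,0,3,1]]]' >/dev/null
python3 -c "
from h import *
go(.5452,-.2831,.1563,90)"
python3 -m inch '[[[0,0,0,0,0,3,1],[0,0,0,0,0,0,1]]]' >/dev/null
python3 -c "
from h import *
go(.5452,-.2831,.1563,90)"
```

```text
t 23.75 pos [ 0.5451 -0.2829  0.1571] yaw 77.4 tilt 0.04 q6 -0.34 F [-2.4 -0.4  0.9] Mz [-0.14  0.46  0.52] open 0.0316
tool-shift cm [-0.02  0.01  0.08] turn z -12.6
t 23.95 pos [ 0.5452 -0.2829  0.157 ] yaw 71.4 tilt 0.03 q6 -0.24 F [-2.9 -0.2  1.1] Mz [-0.19  0.38  0.43] open 0.0317
tool-shift cm [-0.02  0.01  0.07] turn z -18.6
t 24.15 pos [ 0.5452 -0.2829  0.157 ] yaw 68.5 tilt 0.02 q6 -0.19 F [-1.2  0.1 -0. ] Mz [-0.24  0.37  0.18] open 0.0317
tool-shift cm [-0.02  0.01  0.07] turn z -21.5
```

```bash

python3 -m inch '[[[0,0,0,0,0,4,1],[0,0,0,0,0,4,1]]]' >/dev/null
python3 -c "
from h import *
go(.5452,-.2831,.1563,90)"
python3 -m inch '[[[0,0,0,0,0,4,1],[0,0,0,0,0,4,1]]]' >/dev/null
python3 - <<'E'
from h import *
go(.5452,-.2831,.1563,90)
S=robot.read_camera("scene");T=robot.read_camera("top")
a=crop(S["image"],150,220,200,295,8);b=crop(T["image"],350,200,410,265,6)
a=a[:,:];h=max(a.shape[0],b.shape[0]);o=np.zeros((h,a.shape[1]+b.shape[1],3),np.uint8);o[:a.shape[0],:a.shape[1]]=a;o[:b.shape[0],a.shape[1]:]=b
cv2.imwrite("pics/i.png",o[:600,:800])
E
```

```text
t 24.35 pos [ 0.5453 -0.2829  0.157 ] yaw 60.5 tilt 0.02 q6 -0.05 F [-1.7 -1.6  0.1] Mz [-0.29  0.38  0.13] open 0.0319
tool-shift cm [-0.02  0.    0.07] turn z -29.5
t 24.55 pos [ 0.5453 -0.283   0.1569] yaw 52.4 tilt 0.01 q6 0.09 F [-0.7 -0.9 -1.7] Mz [-0.18  0.14 -0.02] open 0.0322
tool-shift cm [-0.02  0.    0.06] turn z -37.6
```

View pics/i.png

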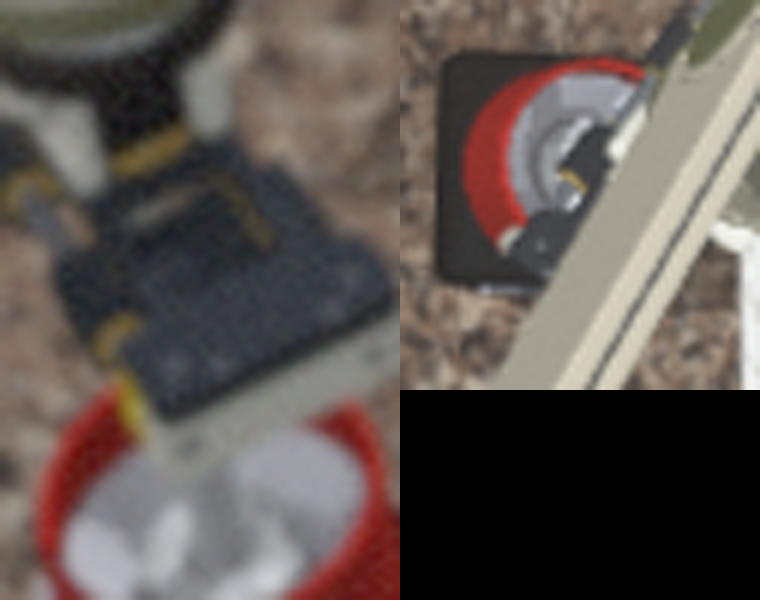

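The key is hidden behind the finger at (250,400), so this picture doesn't settle the yaw. The torque peaked at 0.52 N m near tool yaw 77, then fell away, so I test carefully whether the stop is there.

```bash
cat > q.sh <<'E'
python3 -c "
from h import *
s=robot.read_state();R=Ro.from_rotvec(s['orientation']).as_matrix()
print('t %.2f yaw %.1f Mz %.2f open %.4f z %.4f F'%(s['t'],np.degrees(np.arctan2(R[1,0],R[0,0])),s['wrist_torque'][2],s['opening'],s['tool_pos'][2]),np.round(s['force'],1))"
E
python3 -m inch '[[[0,0,0,0,0,4,1],[0,0,0,0,0,4,1]]]' >/dev/null; sh q.sh
python3 -m inch '[[[0,0,0,0,0,3,1],[0,0,0,0,0,3,1]]]' >/dev/null; sh q.sh
python3 -m inch '[[[0,0,0,0,0,3,1],[0,0,0,0,0,3,1]]]' >/dev/null; sh q.sh
python3 -m inch '[[[0,0,0,0,0,3,1]]]' >/dev/null; sh q.sh
python3 -m inch '[[[0,0,0,0,0,3,1]]]' >/dev/null; sh q.sh
```

```text
t 24.85 yaw 44.6 Mz -0.01 open 0.0316 z 0.1568 F [ 0.1 -0.1 -1.4]
t 25.05 yaw 38.6 Mz -0.02 open 0.0319 z 0.1569 F [-0.6 -0.3 -1.1]
t 25.25 yaw 32.6 Mz -0.00 open 0.0319 z 0.1569 F [-0.8 -2.1 -1.9]
t 25.35 yaw 29.6 Mz -0.01 open 0.0320 z 0.1569 F [-1.1 -1.8 -1.8]
t 25.45 yaw 26.6 Mz 0.07 open 0.0317 z 0.1570 F [-1.1 -1.8 -1.3]
```

Zero torque from yaw 52 to 30 is the socket's free play, so the key did slip one hex face against the stop. Torque should now rise at once if the screw is on its stop.

```bash

python3 -m inch '[[[0,0,0,0,0,2,1]]]' >/dev/null; sh q.sh
python3 -m inch '[[[0,0,0,0,0,2,1]]]' >/dev/null; sh q.sh
python3 -m inch '[[[0,0,0,0,0,0,1]]]' >/dev/null; sh q.sh
```

```text
t 25.55 yaw 24.6 Mz 0.20 open 0.0316 z 0.1570 F [-1.2 -3.6 -1.2]
t 25.65 yaw 22.6 Mz 0.29 open 0.0319 z 0.1570 F [-0.4 -2.8 -1.1]
t 25.75 yaw 22.7 Mz 0.25 open 0.0315 z 0.1570 F [-0.4 -3.6 -2. ]
```

```bash

python3 -m inch '[[[0,0,0,0,0,2,1]]]' >/dev/null; sh q.sh
python3 -m inch '[[[0,0,0,0,0,1,1],[0,0,0,0,0,0,1]]]' >/dev/null; sh q.sh
```

```text
t 25.85 yaw 20.7 Mz 0.41 open 0.0316 z 0.1569 F [-0.4 -3.  -2.2]
t 26.05 yaw 19.6 Mz 0.45 open 0.0319 z 0.1570 F [-0.4 -3.9 -2.5]
```

A static torque of 0.45 N m, three times the screw's friction, confirms the stop. I release, retreat and check.

```bash

python3 -m inch '[[[0,0,0,0,0,-3,1],[0,0,0,0,0,0,0.2],[0,0,0,0,0,0,-0.3],[0,0,0,0,0,0,-0.3],[0,0,0,0,0,0,-0.5]]]'; sh q.sh
python3 -m inch '[[[0,0,-1,0,0,0,-0.5],[0,0,-3,0,0,0,-0.5],[0,0,-4,0,0,0,-0.5],[0,0,-4,0,0,0,-0.5],[0,0,0,0,0,0,-0.5]]]'; sh q.sh
python3 -c "
from h import *
go(.32,-.45,.28)"
```

```text
t: 26.55
tool_pos: [0.5456, -0.2825, 0.1573]
orientation: [-3.081, -0.614, -0.001]
force: [0.7, 0.4, -0.6]
opening: 0.0567
t 26.55 yaw 22.5 Mz -0.03 open 0.0567 z 0.1573 F [ 0.7  0.4 -0.6]
t: 27.05
tool_pos: [0.548, -0.2843, 0.2861]
orientation: [3.073, 0.612, 0.014]
force: [0.2, -0.4, 1.2]
opening: 0.0699
t 27.05 yaw 22.5 Mz -0.06 open 0.0699 z 0.2861 F [ 0.2 -0.4  1.2]
t 27.05 pos [ 0.548  -0.2843  0.2861] yaw 22.5 tilt 0.71 q6 0.62 F [ 0.2 -0.4  1.2] Mz [ 0.02  0.   -0.06] open 0.0699
tool-shift cm [-27.42   6.56   0.48] turn z None
```

```bash

python3 -m inch '[[[-4,1,0,0,0,0,-0.5],[-4,1,0,0,0,0,-0.5],[-4,1,0,0,0,0,-0.5],[-4,1,0,0,0,0,-0.5],[-4,1,0,0,0,0,-0.5]]]' >/dev/null
python3 -m inch '[[[-4,1,0,0,0,0,-0.5],[-3.4,0.6,0,0,0,0,-0.5],[0,0,0,0,0,0,-0.5],[0,0,0,0,0,0,-0.5]]]'
python3 - <<'E'
from h import *
go()
T=robot.read_camera("top");S=robot.read_camera("scene")
x0,y0,f=360,205,12
im=crop(T["image"],x0,y0,402,249,f);m=cv2.inRange(cv2.cvtColor(im,cv2.COLOR_BGR2HSV),(22,130,80),(36,255,255))
cs,_=cv2.findContours(m,cv2.RETR_EXTERNAL,cv2.CHAIN_APPROX_NONE);c=max(cs,key=cv2.contourArea)
W=np.array([onplane(T,p,.198) for p in (cv2.boxPoints(cv2.minAreaRect(c))+.5)/f-.5+[x0,y0]])
print("grip top centre",W.mean(0).round(4),[round(float(np.linalg.norm(W[i+1]-W[i])),4) for i in(0,1)],[round(float(np.degrees(np.arctan2(*(W[i+1]-W[i])[1::-1])))%90,1) for i in (0,1)])
for X in((.545,-.283,.2),(.4718,.2384,.04)):print(proj(S,X).round(0))
o=np.hstack([crop(S["image"],130,150,310,350,2.5),crop(T["image"],345,195,415,300,5)[:500]])
print(o.shape);cv2.imwrite("pics/j.png",o[:,:800])
E
```

```text
t: 27.95
tool_pos: [0.3172, -0.4491, 0.2776]
orientation: [3.081, 0.611, 0.001]
force: [-0.2, 0.2, 0.6]
opening: 0.0695
t 27.95 pos [ 0.3172 -0.4491  0.2776] yaw 22.4 tilt 0.04 q6 0.13 F [-0.2  0.2  0.6] Mz [0.01 0.01 0.05] open 0.0695
tool-shift cm [0. 0. 0.] turn z None
grip top centre [ 0.5431 -0.2785  0.198 ] [0.043, 0.0313] [20.5, 18.6]
[171. 259.]
[227. 172.]
(500, 800, 3)
```

View pics/j.png

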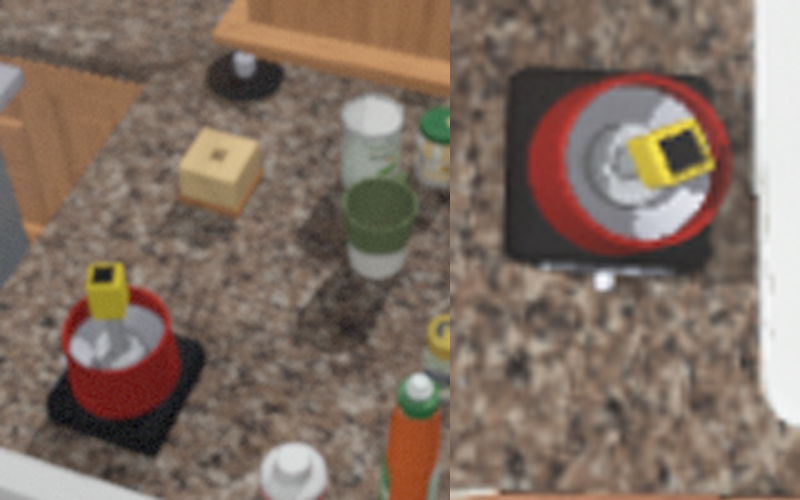

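The key stands upright in the socket, its grip at (107,290) in the scene part. The lid lies flat at (245,75), and the mug and the other things are untouched. I hand in.

```bash
python3 -c "
from plant import robot
print(robot.close_job())"
```

```text
the job is handed in; nothing more can be done
None
```

The screw is tightened up against its stop and the key is left standing in the socket; I handed the job in at about 28 s.

- **Lid:** I lifted it by the knob and put it down flat at about (0.472, 0.238). Contact force on setting it down was about 9 N.
- **Key:** I took it from the stand and it went into the socket to nearly full depth, about 33 of 34 mm, with almost no force.
- **Turning:** I made two quarter turns and then a third, letting go and taking a fresh hold between them.

**Last checks**
- **Stop reached:** The wrist held 0.45 N m with the arm still, three times the screw's friction.
- **Final picture:** The key stands upright in the socket at a yaw of about 20°. The lid lies flat, and the mug is where it was. The tin and onion were not measured again. The gripper is clear of everything.

**One check disagreed:** In the third turn I went too far. The torque peaked at about 0.5 N m, then fell to zero for about 24° of free play. This suggests the key slipped one hex face in the socket against the stop. I turned on until it came up firm again, then released. The screw's angle was inferred from the torque and the turns made, not seen directly.

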